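# Hold the spindle-lock plunger down through the flipped guide plate

### The arm

A 7-joint arm with a two-finger parallel gripper is mounted at the origin on the work surface. World frame = base frame: x ahead of the robot, y to its left, z up, the work surface at z = 0. Lengths are in m, angles in rad, forces in N, time in s.
With the tool pointing down it reaches from about 0.4 to 0.85 m from the base axis. Payload 10.4 kg.
Tool frame: the origin (TCP) lies midway between the tips of the shut fingers; the grasp point (between the pads) lies 19 mm behind it; z points along the fingers, y is the direction in which the jaws open and shut (so a half turn about z gives the same grasp; the last joint's range is limited). The gripper opens to 87 mm and grips with 3 to 60 N. Pads are 19 mm wide; open, the fingers measure 117 mm over their backs; the gripper's body (75 mm by 190 mm) begins 51 mm behind the grasp point.
Start: joints at [1.209, 0.332, -0.065, 1.46, 0.022, 1.35, -0.088], TCP at [0.208, -0.589, 0.223] pointing down, gripper open.
Joint ranges: [-2.6, 2.6], [-0.5, 2.12], [-1.47, 1.34], [0.16, 2.42], [-1.27, 4.41], [0.06, 2.06], [-2.6, 2.6]. Speed limits (rad/s): [2.22, 2.22, 2.79, 2.79, 3.14, 3.14, 3.14].

### API

Orientations are given as a unit quaternion [x, y, z, w].
In Python, from bench import r gives the robot as it stands.
- The arm moves only by the tool step_arm, never from a script. Its argument "increments" is a list of rows, each a list of 2 entries, a list of its own where there are three numbers: the shift along the tool's x, y, z in m, then the turn, a rotation vector about the tool's x, y, z in rad. A call has 1 to 5 rows; each row is the pose to reach, as a shift and turn from the pose measured when the call began, along the tool's axes at that moment; what a row does not reach only later rows make up. A row lasts 1/10 s, in which the tool goes at most 50 mm and 8.59 degrees, less where a joint would pass 70% of its speed; a pose out of reach is approached as far as the arm can. A call with a gripper value outside its range is refused whole. "hand" is the closure, from -1 (fully open) to 1 (shut), so that 0 is half open, set as the call begins (left out, the last holds). The fingers move at their own pace and stop on an object; "grip_force" is the grip in N (left out, the last holds). Time passes only in rows, so rows that repeat a pose let the fingers close. It gives the time, the measured TCP pose, the force and the opening at its end, in the units of the state.
- r.read_state(): the state, without advancing time (a new reading comes with each control period).
- r.camera(name): name is "scene" or "side" or "wrist"; returns a dict with "pixels" (400x640x3 uint8, blue, green, red), "camera_matrix" (3x3 intrinsics, pixels), "k1" (the pictures are not rectified: a ray, as slopes to the right and down, at radius r is drawn at 1 + k1 r^2 times it, then the intrinsics apply), "extrinsics" (4x4, takes a point from camera to world coordinates). Camera axes: x right, y up, looking along -z (the intrinsics and any distortion apply to the point x, -y, -z); pixel columns grow to the right and rows downward; lengths in m; the calibration is good to about 2 mm. A picture is of the moment at which its call begins. There is no depth.
- r.close_job(): hands the job in, once; it reports no verdict.
The state is a dict: "time": time; "joint_positions": joint angles; "joint_vel": joint speeds; "joint_torque": joint torques, N m; "ee_pos": TCP position; "eef_rot": TCP orientation; "ft_force": force on the tool from outside, world axes, zero at the start; "torque": the same for the moment, N m; "width": finger opening in m.
Only numpy, scipy, OpenCV 4.12 (cv2) and the standard library are available. Lean on these libraries where they do the work, as an engineer would, in place of code of your own. Each camera call takes 0.05 s, during which the arm holds its last target.

### The job

On the green spindle-lock fixture, flip the hinged guide plate (the flat one with the black handle) right over so that it lies flat on the block with its red side up. Then take the drift with the yellow handle out of the wooden tool block, reach its steel shank down through the hole in the plate and press the recessed red plunger fully down. Finish holding: still gripping the drift by its handle and keeping the plunger down with it, with all the other tools and parts left where they were.

Things in the scene. Friction and masses are not known exactly. Their poses are not given: they have to be found in the camera images.
- fixture: Green steel block 110 (x) by 80 (y) mm, top at z = 60 mm, bolted to the bench on a 170 by 120 by 8 mm base. Origin on the work surface under the block's middle, z up. A vertical 18 mm bore at x = y = 0 holds the recessed red plunger. Index gear on its +x face: x 66 to 80 mm, teeth up to z = 89 mm. The guide plate's hinge runs along the fixture's x axis at y = +45, z = 63 mm.
- leaf (a joint): Guide plate's hinge angle a, rad: 0 = flat on the block, red face up, hole over the bore; pi = level on the fixture's +y side, bare steel face up. Range 0 to 3.05, starts 2.5 to 3.0. Stiff: stays where left; up to about 5 N at the bar moves it. In the fixture's frame the handle bar is at y = 45 - 123 cos(a), z = 63 + 123 sin(a) mm.
- leaf_bar (a point): Middle of the guide plate's black handle bar, a round bar of 10 mm diameter parallel to the hinge (fixture's x axis), 70 mm clear between its two side arms, 123 mm from the hinge axis. Between bar and plate is an open window 33 mm deep for a finger. The point turns with the plate: its x axis is the hinge direction.
- leaf_hinge (a point): Point on the hinge axis of the guide plate, mid-length, 63 mm above the work surface. The axis is this point's x axis (= the fixture's x axis).
- leaf_hole (a point): Centre of the guide plate's round 18 mm hole, on the plate's red-painted face. The plate is 90 by 80 mm, 6 mm thick; the hole is 45 mm from the hinge axis. With the plate down, the hole is straight above the bore and this point is 66 mm above the work surface.
- plunger (a joint): Travel of the plunger, m: 0 = up, 0.008 = fully down. It is sprung: about 2.5 N to start it, about 6 N to hold it fully down; it comes up again when let go.
- plunger_top (a point): Centre of the top of the red round plunger (15 mm across) in the bore: 22 mm below the top of the block when up, so 28 mm below the upper face of the lowered guide plate; 38 mm above the work surface.
- tool_block: Wooden tool block fixed to the bench, 170 (x) by 55 (y) by 50 mm tall, origin under its middle; three round holes of 11 mm, 40 mm deep, in a row along its x axis at x = -55, 0 and +55 mm. Drift, punch and driver stand in them, in any order.
- drift: Hand tool standing upright in the tool block: YELLOW round handle 20 mm across, 45 mm tall, on a straight steel shank 9 mm across, 65 mm long; 110 mm in all, about 0.12 kg. Origin at the flat end of the shank (tip), z along the tool to the handle. In the block the tip is 10 mm above the work surface, the handle 75 to 120 mm.
- drift_tip (a point): Centre of the flat lower end of the drift's steel shank.
- drift_grip (a point): Middle of the drift's yellow handle, on its axis, 87.5 mm above the tip.
- punch: Bystander: punch with a BLACK handle (20 mm across, 36 mm tall, top 104 mm above the work surface), upright in one of the other holes of the tool block. Leave it in its hole. Origin at the tip of its shank.
- driver: Bystander: hex driver with a BLUE handle (24 mm across, 40 mm tall, top 110 mm above the work surface), upright in one of the other holes of the tool block. Leave it in its hole. Origin at the tip of its shank.
- hammer: Bystander: hammer lying on the bench to the robot's left, 280 mm long. Origin under it.
- gear: Bystander: dark gear wheel 92 mm across, 34 mm tall, lying flat towards the far side of the bench. Origin under its middle.
- bearing: Bystander: ball bearing 72 mm across, 18 mm tall, lying flat towards the far side of the bench. Origin under its middle.
- flange: Bystander: steel flange 72 mm across with a 44 mm boss, 40 mm tall, towards the far side of the bench. Origin under its middle.
- tin: Bystander: tin with a red label, 80 mm across, 100 mm tall, standing far right. Origin under its middle.
Mind the look-alikes: they are no part of the job. There is more than one size of the fixture; the job needs the smaller. Of the things that look like the drift, the larger one is meant.

How it is judged:
On the way:
1. the guide plate has been flipped over and lies flat on the block, red side up (value of joint leaf below 0.08 rad), for 0.2 s.
At the end, for the whole second after the job is handed in: Plate flat on the block (hinge under 0.08 rad); drift gripped by its handle (grasp point within 40 mm of handle middle), within 0.3 rad of upright, tip within 8 mm of the plunger's axis, pressing it with over 1.5 N and keeping it at least 6 mm down (of 8) through the last second (value of joint leaf below 0.08 rad and value of joint plunger above 0.006 m and contact force between drift and plunger above 1.5 N and horizontal distance between drift_tip and plunger_top below 0.008 m and angle between drift's own z axis and vertical below 0.3 rad and contact force between the fingers and drift above 4 N and distance between the grasp point and drift_grip below 0.04 m); the arm keeps its last pose, push and grip.
It fails at once if the punch or the driver is moved more than 30 mm (distance of any of punch, driver from where it was at the start of the episode above 0.03 m).
It fails at once if the hammer, gear, bearing, flange or tin is moved more than 30 mm (distance of any of hammer, gear, bearing, flange, tin from where it was at the start of the episode above 0.03 m).
It also fails if it takes over 67 s, if anything falls off the work surface, if the arm or the gripper's body presses on something with over 40 N, if the wrist force passes 120 N, or if a joint passes its speed limit or range.

## Working session

There is one attempt and no reset: what is moved stays moved. The work goes in short steps, Python scripts to look and compute and a tool call to move; the robot and the scene stay as the last step left them, time stands still between calls to the robot, and variables do not carry over. Pictures are saved under pics/ and viewed, and the job is handed in when it is done.

Besides the shell and the picture viewer there is one more tool, called after "Emit:" as name([rows], argument=value, ...), one row to a line, values as JSON. step_arm: Moves the arm, as the interface text tells. Its arguments: {"type":"object","properties":{"increments":{"type":"array"},"hand":{"type":"number"},"grip_force":{"type":"number"}},"required":["increments"]}

```bash
ls; mkdir -p pics
python3 - <<'E'
from bench import r
import cv2,numpy as np
s=r.read_state()
for k in s: print(k,np.round(s[k],4))
for n in ["scene","side","wrist"]:
    c=r.camera(n); cv2.imwrite(f"pics/{n}0.png",c["pixels"])
    print(n,np.round(c["camera_matrix"],1).tolist(),c["k1"],np.round(c["extrinsics"],4).tolist())
E
```

```text
pics
time 0.0
joint_positions [ 1.2094  0.3329 -0.0647  1.461   0.0216  1.3499 -0.0885]
joint_vel [ 0.001   0.0021 -0.0009 -0.0008 -0.0008 -0.0015 -0.0005]
joint_torque [-1.00000e-03 -6.23255e+01  2.37000e-02 -3.89896e+01 -6.15000e-02
  3.98000e-02  2.00000e-04]
ee_pos [ 0.2076 -0.5891  0.2217]
eef_rot [ 9.857e-01  1.686e-01 -2.000e-04 -7.000e-04]
ft_force [-0.1511  0.4774 -0.5111]
torque [-0.0168 -0.0249  0.0116]
width 0.087
scene [[454.5, 0.0, 312.6], [0.0, 454.5, 196.1], [0.0, 0.0, 1.0]] 0.03284030723811321 [[-0.8768, -0.3465, 0.3334, 0.9144], [0.4808, -0.6394, 0.6, 0.7765], [0.0053, 0.6864, 0.7272, 0.9503], [0.0, 0.0, 0.0, 1.0]]
side [[441.9, 0.0, 328.1], [0.0, 441.9, 198.4], [0.0, 0.0, 1.0]] -0.0018533762731487435 [[0.999, 0.0333, -0.0305, 0.4887], [-0.0442, 0.5774, -0.8153, -0.9687], [-0.0095, 0.8158, 0.5783, 0.8326], [0.0, 0.0, 0.0, 1.0]]
wrist [[298.9, 0.0, 325.2], [0.0, 298.9, 189.6], [0.0, 0.0, 1.0]] -0.019859995904863672 [[0.3319, 0.9075, 0.2574, 0.2785], [-0.9433, 0.3197, 0.0892, -0.5647], [-0.0014, -0.2724, 0.9622, 0.3847], [0.0, 0.0, 0.0, 1.0]]
```

View pics/scene0.png

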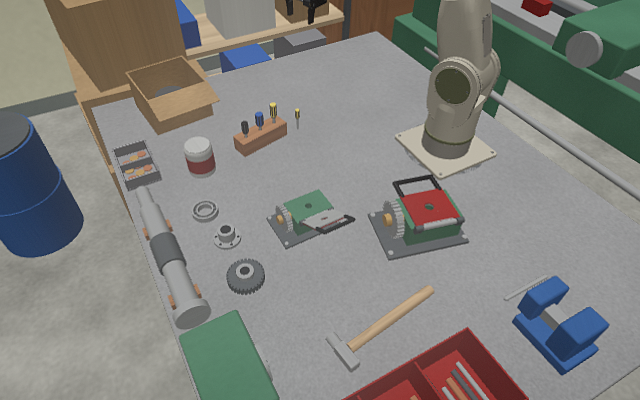

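View pics/side0.png

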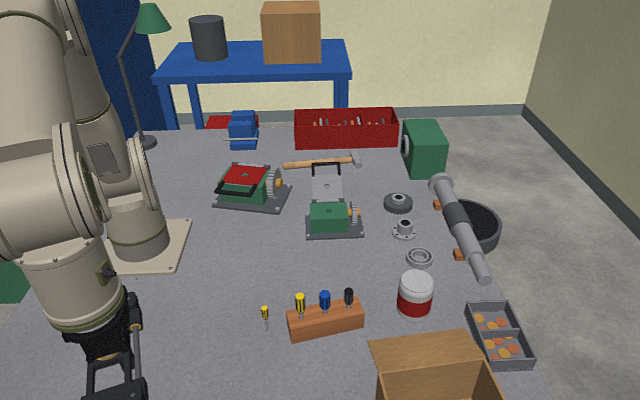

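View pics/wrist0.png

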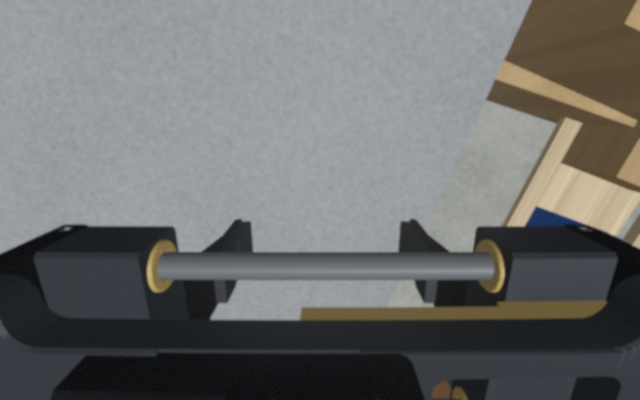

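The scene view shows the small fixture at about (310,215) with its plate open, and the larger look-alike at (425,215). In the side view the small one is at (330,220), the tool block at (325,318) with the yellow drift leftmost at (300,300), and a small yellow look-alike at (265,315). I'll zoom in next.

```bash
cat > h.py <<'E'
import numpy as np,cv2
from bench import r
def ray(c,u,v):
    K=c["camera_matrix"];k=c["k1"];E=np.array(c["extrinsics"])
    d=np.array([(u-K[0][2])/K[0][0],(v-K[1][2])/K[1][1]]);s=d.copy()
    for _ in range(20): s=d/(1+k*(s@s))
    w=E[:3,:3]@np.array([s[0],-s[1],-1.]);return E[:3,3],w/np.linalg.norm(w)
def onz(c,u,v,z):
    o,w=ray(c,u,v);return o+w*(z-o[2])/w[2]
def proj(c,P):
    E=np.array(c["extrinsics"]);p=E[:3,:3].T@(np.array(P)-E[:3,3]);s=np.array([p[0],-p[1]])/-p[2]
    s=s*(1+c["k1"]*(s@s));K=c["camera_matrix"];return np.array([K[0][0]*s[0]+K[0][2],K[1][1]*s[1]+K[1][2]])
def tri(c1,p1,c2,p2):
    o1,w1=ray(c1,*p1);o2,w2=ray(c2,*p2)
    t=np.linalg.lstsq(np.array([w1,-w2]).T,o2-o1,rcond=None)[0]
    a=o1+t[0]*w1;b=o2+t[1]*w2;return (a+b)/2,np.linalg.norm(a-b)
def crop(img,x0,y0,w,h,s): return cv2.resize(img[y0:y0+h,x0:x0+w],None,fx=s,fy=s,interpolation=cv2.INTER_CUBIC)
def q2R(q):
    from scipy.spatial.transform import Rotation as R
    return R.from_quat(q).as_matrix()
E
python3 - <<'E'
from h import *
s=cv2.imread("pics/scene0.png");d=cv2.imread("pics/side0.png")
cv2.imwrite("pics/a.png",crop(s,255,175,110,80,7))
cv2.imwrite("pics/b.png",crop(d,285,150,100,95,6))
cv2.imwrite("pics/c.png",crop(d,250,275,130,75,6))
cv2.imwrite("pics/d.png",crop(s,225,90,90,70,8))
E
```

```text
(no output)
```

View pics/a.png

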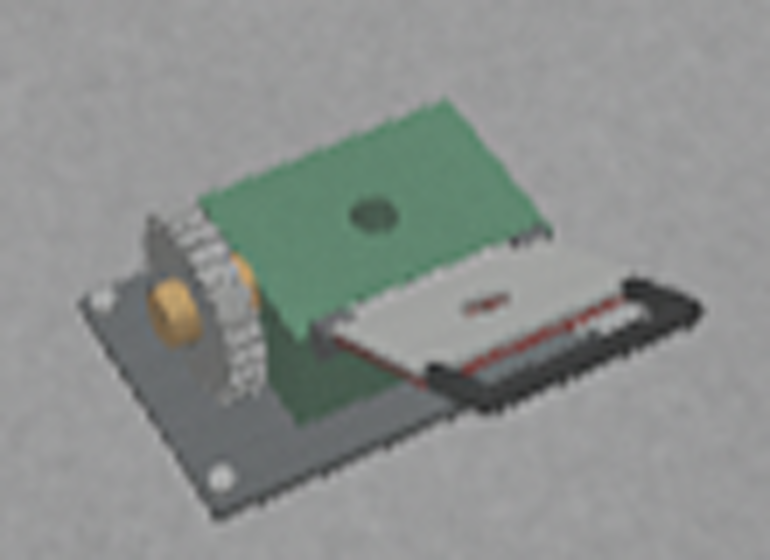

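View pics/b.png

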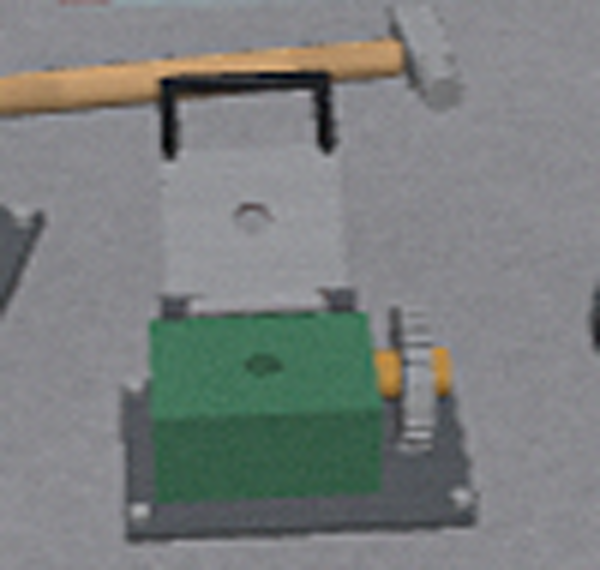

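View pics/c.png

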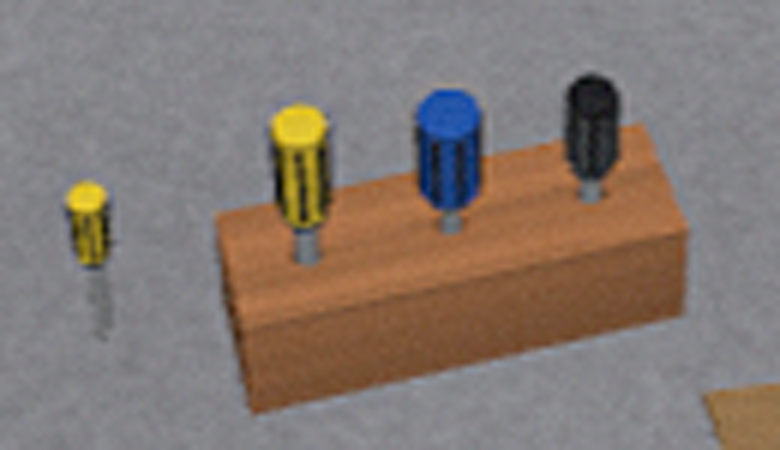

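View pics/d.png

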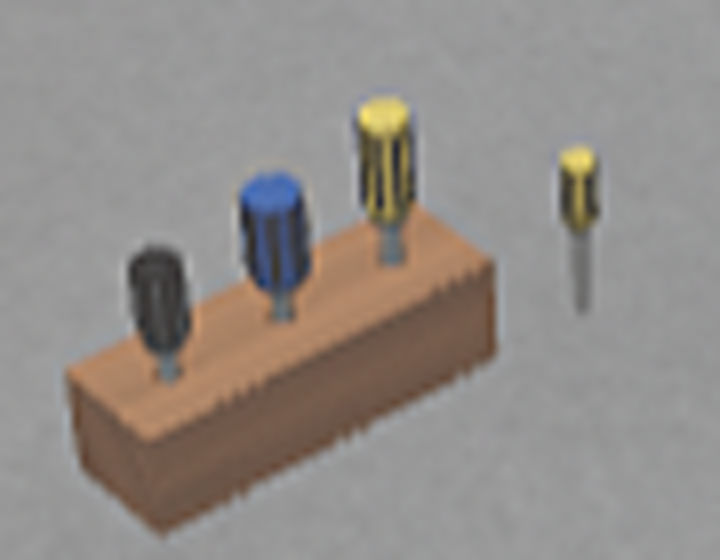

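Run:
```python
from h import *
S=r.camera("scene");D=r.camera("side")
f=lambda p,x0,y0,s:((p[0]+.5)/s-.5+x0,(p[1]+.5)/s-.5+y0)
A=lambda *p:f(p,255,175,7);B=lambda *p:f(p,285,150,6);C=lambda *p:f(p,250,275,6);Dd=lambda *p:f(p,225,90,8)
P=lambda n,x:print(n,np.round(x,4))
for n,p,q in [("TLs/-x-hinge",A(552,228),B(152,320)),("+x hinge",A(300,340),B(368,312)),("-x front",A(447,97),B(153,418)),("+x front",A(200,195),B(380,405)),("bore",A(374,215),B(263,365))]:
    P(n+" scene",onz(S,*p,.06));P(n+" side",onz(D,*q,.06))
for n,p,q in [("bar+x",A(480,400),B(327,82)),("bar-x",A(698,308),B(168,82)),("platehole",A(486,303),B(252,217))]:
    t=tri(S,p,D,q);P(n,t[0]);P("err",t[1])
for n,p,q,z in [("drift",Dd(384,112),C(300,125),.12),("driver",Dd(272,190),C(449,108),.11),("punch",Dd(158,260),C(592,93),.104),("small",Dd(579,160),C(88,197),.08)]:
    P(n+" scene",onz(S,*p,z));P(n+" side",onz(D,*q,z));t=tri(S,p,D,q);P(" tri",t[0])
P("shank",[onz(S,*Dd(391,265),.05),onz(D,*C(307,262),.05)])
```

```text
TLs/-x-hinge scene [0.4772 0.1033 0.06  ]
TLs/-x-hinge side [0.4743 0.1004 0.06  ]
+x hinge scene [0.5858 0.1067 0.06  ]
+x hinge side [0.582 0.101 0.06 ]
-x front scene [0.4783 0.0243 0.06  ]
-x front side [0.474  0.0213 0.06  ]
+x front scene [0.5861 0.025  0.06  ]
+x front side [0.5819 0.0253 0.06  ]
bore scene [0.5329 0.0655 0.06  ]
bore side [0.5278 0.06   0.06  ]
bar+x [0.5694 0.2096 0.1285]
err 0.0025
bar-x [0.4865 0.2115 0.1306]
err 0.0008
platehole [0.5282 0.145  0.089 ]
err 0.0041
drift scene [ 0.4531 -0.3135  0.12  ]
drift side [ 0.4499 -0.3177  0.12  ]
 tri [ 0.4508 -0.3163  0.1179]
driver scene [ 0.507 -0.301  0.11 ]
driver side [ 0.5032 -0.3033  0.11  ]
 tri [ 0.5047 -0.3027  0.1087]
punch scene [ 0.5598 -0.2889  0.104 ]
punch side [ 0.5561 -0.2932  0.104 ]
 tri [ 0.5576 -0.2916  0.1018]
small scene [ 0.3762 -0.2996  0.08  ]
small side [ 0.3707 -0.3119  0.08  ]
 tri [ 0.371  -0.3073  0.074 ]
shank [[ 0.4564 -0.3099  0.05  ]
 [ 0.4492 -0.3209  0.05  ]]
```

Fixture: about (0.5295, 0.0625) with yaw about 0.02. The bar is at (0.528, 0.2105, 0.1295), which puts the hinge at a ≈ 2.57. The drift is at (0.4515, -0.3155). I'll add a planning helper that only prints numbers, then move.

```bash
cat > plan.py <<'E'
import sys
from h import *
from scipy.spatial.transform import Rotation as R
def plan(x,y,z,yaw):
    s=r.read_state();Q=R.from_quat(s["eef_rot"])
    T=R.from_euler('z',yaw)*R.from_euler('x',np.pi)
    d=Q.inv().apply(np.array([x,y,z])-s["ee_pos"]);w=(Q.inv()*T).as_rotvec()
    print("t",round(float(s["time"]),2),"p",np.round(s["ee_pos"],4),"F",np.round(s["ft_force"],1),"w",round(float(s["width"]),4),"q",np.round(s["joint_positions"],2))
    print("shift",np.round(d,4),"turn",np.round(w,3),"rows>=",round(float(max(np.linalg.norm(d)/.05,np.linalg.norm(w)/.15)),1))
if __name__=="__main__": plan(*map(float,sys.argv[1:5]))
E
python3 plan.py .48 -.36 .26 .02
```

```text
t 0.25 p [ 0.2077 -0.5893  0.2222] F [0.2 0.4 0.4] w 0.0874 q [ 1.21  0.33 -0.06  1.46  0.02  1.35 -0.09]
shift [ 0.3331 -0.1258 -0.0377] turn [-0.001  0.     0.319] rows>= 7.2
```

Emit:
step_arm([
  [[0.045,-0.017,-0.008],[0,0,0.04]],
  [[0.09,-0.034,-0.016],[0,0,0.08]],
  [[0.135,-0.05,-0.024],[0,0,0.12]],
  [[0.18,-0.068,-0.03],[0,0,0.16]],
  [[0.225,-0.085,-0.036],[0,0,0.2]],
], hand=0.35, grip_force=20)

```text
time: 0.75
ee_pos: [0.3928, -0.4329, 0.2587]
eef_rot: [0.998, 0.068, -0.0, -0.0]
ft_force: [0.2, -0.3, -0.0]
width: 0.0546
```

```bash
python3 plan.py .52 -.1 .27 .02
```

```text
t 0.75 p [ 0.3928 -0.4329  0.2587] F [ 0.2 -0.3 -0. ] w 0.0546 q [ 0.91  0.23 -0.18  1.51  0.04  1.4  -0.71]
shift [ 0.1715 -0.3124 -0.0113] turn [-0.     0.     0.117] rows>= 7.1
```

Emit:
step_arm([
  [[0.025,-0.043,-0.002],[0,0,0.02]],
  [[0.05,-0.086,-0.004],[0,0,0.05]],
  [[0.075,-0.13,-0.006],[0,0,0.08]],
  [[0.1,-0.175,-0.008],[0,0,0.1]],
  [[0.122,-0.22,-0.01],[0,0,0.117]],
])

```text
time: 1.25
ee_pos: [0.4829, -0.1998, 0.2687]
eef_rot: [1.0, 0.01, 0.0, -0.0]
ft_force: [0.2, -0.1, -0.2]
width: 0.029
```

```bash
python3 plan.py .528 .1 .27 .02
```

```text
t 1.25 p [ 0.4829 -0.1998  0.2687] F [ 0.2 -0.1 -0.2] w 0.029 q [ 0.64  0.1  -0.36  1.64  0.04  1.4  -1.28]
shift [ 0.0509 -0.2989 -0.0013] turn [-0.    -0.    -0.001] rows>= 6.1
```

Emit:
step_arm([
  [[0.01,-0.045,0],[0,0,0]],
  [[0.02,-0.09,0],[0,0,0]],
  [[0.03,-0.135,0],[0,0,0]],
  [[0.036,-0.18,0],[0,0,0]],
  [[0.04,-0.22,0],[0,0,0]],
])

```text
time: 1.75
ee_pos: [0.5186, 0.0234, 0.2688]
eef_rot: [1.0, 0.01, 0.0, -0.0]
ft_force: [0.3, -0.0, -0.9]
width: 0.0285
```

```bash
python3 - <<'E'
from h import *
c=r.camera("wrist");cv2.imwrite("pics/w1.png",c["pixels"])
E
python3 plan.py .528 .2135 .2 .02
```

```text
t 1.8 p [0.5183 0.0309 0.269 ] F [-1.3  5.8 -0.1] w 0.0284 q [ 0.38  0.11 -0.56  1.64  0.06  1.4  -1.73]
shift [ 0.0147 -0.182   0.0696] turn [-0.003 -0.001  0.008] rows>= 3.9
```

View pics/w1.png

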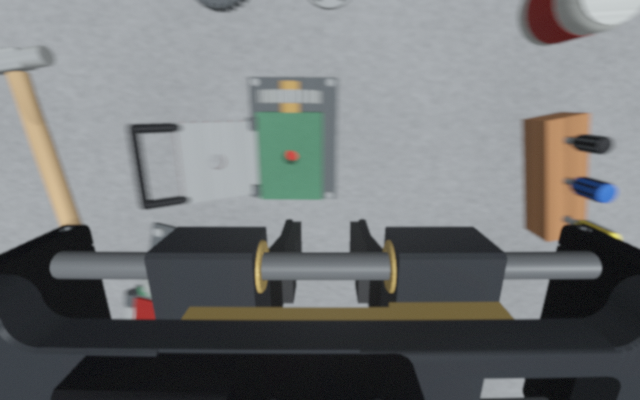

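The wrist view shows the green block at (291,156), with the red plunger visible in the bore, and the bar from (133,128) to (147,207). I'll take a still picture and measure from it.

Run:
```python
from h import *
c=r.camera("wrist");im=c["pixels"];cv2.imwrite("pics/w2.png",crop(im,115,65,240,150,3))
h=cv2.cvtColor(im,cv2.COLOR_BGR2HSV)
g=cv2.inRange(h,(55,60,30),(90,255,255));g[225:]=0
cn=max(cv2.findContours(g,0,2)[0],key=cv2.contourArea)
b=cv2.boxPoints(cv2.minAreaRect(cn));
for p in b: print(p,np.round(onz(c,*p,.06),4))
rd=cv2.inRange(h,(0,120,60),(8,255,255))
cn=[x for x in cv2.findContours(rd,0,2)[0]]
for x in cn:
    m=cv2.boundingRect(x)
    if m[1]<225: print(m,np.round(onz(c,m[0]+m[2]/2-.5,m[1]+m[3]/2-.5,.038),4))
s=r.read_state();print(s["ee_pos"])
```

```text
[267. 112.] [0.5837 0.1036 0.06  ]
[332. 112.] [0.5858 0.0251 0.06  ]
[332. 198.] [0.4773 0.0214 0.06  ]
[267. 198.] [0.4748 0.1062 0.06  ]
(296, 151, 11, 10) [0.5283 0.0639 0.038 ]
(537, 0, 51, 45) [ 0.6991 -0.2479  0.038 ]
[0.51838873 0.0275613  0.26901508]
```

View pics/w2.png

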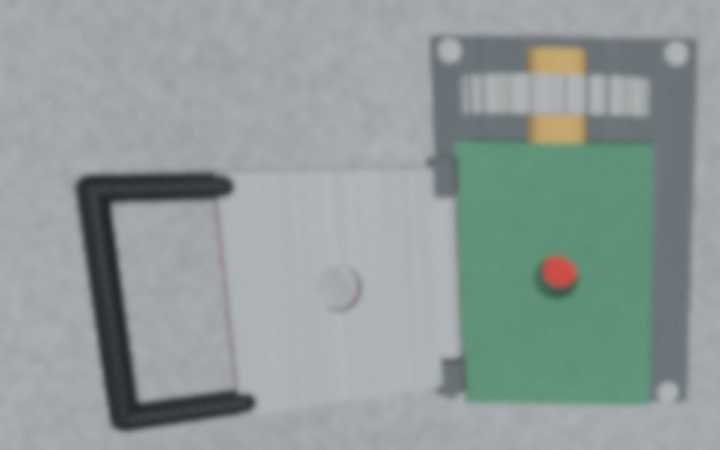

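```bash
python3 - <<'E'
from h import *
c=r.camera("wrist")
for p in [(95,190),(122,415)]:
    print(np.round(onz(c,p[0]/3+114.7,p[1]/3+64.7,.13),4))
E
python3 plan.py .528 .213 .2 .02
```

```text
[0.5671 0.2082 0.13  ]
[0.4881 0.209  0.13  ]
t 1.9 p [0.5185 0.024  0.2689] F [-0.6 -1.5  0.4] w 0.0283 q [ 0.38  0.11 -0.55  1.64  0.06  1.4  -1.73]
shift [ 0.0141 -0.1887  0.069 ] turn [-0.001 -0.     0.005] rows>= 4.0
```

Emit:
step_arm([
  [[0.004,-0.045,0.005],[0,0,0]],
  [[0.008,-0.09,0.015],[0,0,0]],
  [[0.011,-0.135,0.03],[0,0,0]],
  [[0.012,-0.175,0.05],[0,0,0.005]],
  [[0.012,-0.188,0.069],[0,0,0.005]],
])

```text
time: 2.4
ee_pos: [0.5252, 0.2158, 0.1992]
eef_rot: [1.0, 0.012, 0.0, -0.001]
ft_force: [-0.1, -0.7, 0.2]
width: 0.0284
```

Emit:
step_arm([
  [[0,0,0],[0,0,0]],
  [[0,0,0],[0,0,0]],
])

```text
time: 2.6
ee_pos: [0.5254, 0.2146, 0.1993]
eef_rot: [1.0, 0.011, -0.0, -0.001]
ft_force: [0.1, -1.0, -0.1]
width: 0.0283
```

```bash
python3 - <<'E'
from h import *
c=r.camera("side");cv2.imwrite("pics/s3.png",crop(c["pixels"],260,80,140,150,4))
E
python3 plan.py .528 .212 .113 .02
```

```text
t 2.65 p [0.526  0.2141 0.2   ] F [-1.2  0.2 -0. ] w 0.0284 q [ 0.1   0.29 -0.68  1.62  0.19  1.3  -2.15]
shift [0.0019 0.0022 0.087 ] turn [-0.002 -0.001  0.001] rows>= 1.7
```

View pics/s3.png

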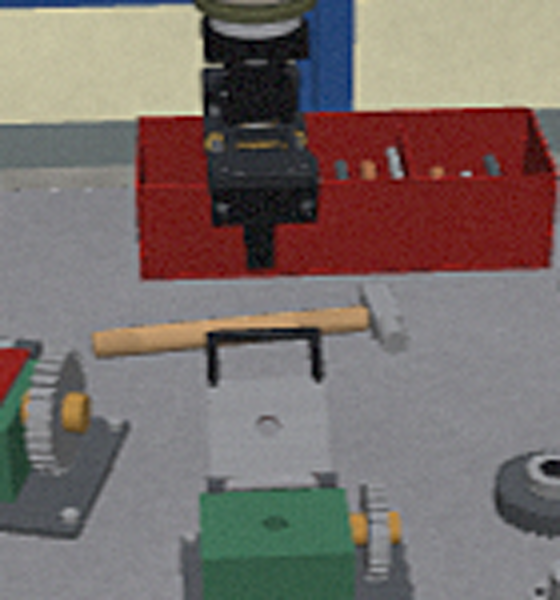

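The fingers are above and aligned with the bar's x. Descending in slow steps.

Emit:
step_arm([
  [[0.001,0.001,0.02],[0,0,0]],
  [[0.002,0.002,0.04],[0,0,0]],
  [[0.002,0.002,0.06],[0,0,0]],
  [[0.002,0.002,0.075],[0,0,0]],
  [[0.002,0.002,0.087],[0,0,0]],
])

```text
time: 3.15
ee_pos: [0.5289, 0.2109, 0.1128]
eef_rot: [1.0, 0.01, 0.001, -0.001]
ft_force: [0.4, 0.0, 0.3]
width: 0.0284
```

```bash
python3 - <<'E'
from h import *
c=r.camera("scene");cv2.imwrite("pics/s4.png",crop(c["pixels"],255,120,130,120,5))
E
python3 plan.py .528 .212 .113 .02
```

```text
t 3.2 p [0.5279 0.2108 0.111 ] F [-2.1 -1.  -2.3] w 0.0283 q [ 0.08  0.37 -0.65  1.72  0.25  1.13 -2.19]
shift [ 0.0001 -0.0012 -0.002 ] turn [-0.001  0.001 -0.   ] rows>= 0.0
```

View pics/s4.png

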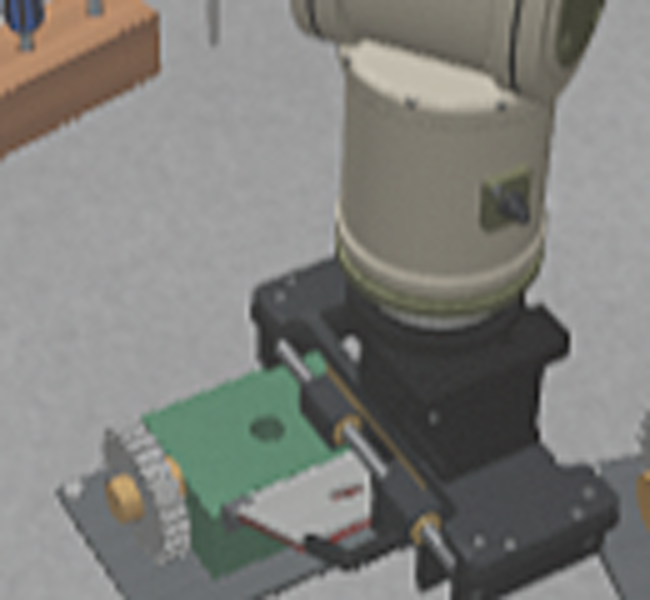

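Emit:
step_arm([
  [[0,0,0],[0,0,0]],
  [[0,0,0],[0,0,0]],
  [[0,0,0],[0,0,0]],
  [[0,0,0],[0,0,0]],
], hand=1, grip_force=20)

```text
time: 3.6
ee_pos: [0.5284, 0.2113, 0.1118]
eef_rot: [1.0, 0.01, 0.0, -0.001]
ft_force: [-0.1, 1.6, 1.2]
width: 0.0087
```

```bash
python3 plan.py .528 .212 .113 .02
```

```text
t 3.6 p [0.5284 0.2113 0.1118] F [-0.1  1.6  1.2] w 0.0087 q [ 0.08  0.37 -0.65  1.72  0.25  1.13 -2.19]
shift [-0.0004 -0.0007 -0.0012] turn [-0.001 -0.001 -0.   ] rows>= 0.0
```

The grip holds at 8.7 mm, so the bar is in the jaws. Working out the arc offsets.

Run:
```python
import numpy as np
for a in np.arange(2.57,-0.05,-.16):
    print(round(a,2),"y",round(.108-.123*np.cos(a),3),"z",round(.045+.123*np.sin(a),3), "off ty,tz",round(.2113-(.108-.123*np.cos(a)),3),round(.1118-(.045+.123*np.sin(a)),3))
```

```text
2.57 y 0.211 z 0.112 off ty,tz -0.0 0.0
2.41 y 0.2 z 0.127 off ty,tz 0.012 -0.015
2.25 y 0.185 z 0.141 off ty,tz 0.026 -0.029
2.09 y 0.169 z 0.152 off ty,tz 0.042 -0.04
1.93 y 0.151 z 0.16 off ty,tz 0.06 -0.048
1.77 y 0.132 z 0.166 off ty,tz 0.079 -0.054
1.61 y 0.113 z 0.168 off ty,tz 0.098 -0.056
1.45 y 0.093 z 0.167 off ty,tz 0.118 -0.055
1.29 y 0.074 z 0.163 off ty,tz 0.137 -0.051
1.13 y 0.056 z 0.156 off ty,tz 0.156 -0.044
0.97 y 0.038 z 0.146 off ty,tz 0.173 -0.035
0.81 y 0.023 z 0.134 off ty,tz 0.188 -0.022
0.65 y 0.01 z 0.119 off ty,tz 0.201 -0.008
0.49 y -0.001 z 0.103 off ty,tz 0.212 0.009
0.33 y -0.008 z 0.085 off ty,tz 0.22 0.027
0.17 y -0.013 z 0.066 off ty,tz 0.225 0.046
0.01 y -0.015 z 0.046 off ty,tz 0.226 0.066
```

Emit:
step_arm([
  [[0,0.006,-0.007],[0,0,0]],
  [[0,0.012,-0.015],[0,0,0]],
  [[0,0.019,-0.022],[0,0,0]],
  [[0,0.026,-0.029],[0,0,0]],
  [[0,0.034,-0.035],[0,0,0]],
])

```text
time: 4.1
ee_pos: [0.5288, 0.1772, 0.1476]
eef_rot: [1.0, 0.01, 0.0, -0.001]
ft_force: [-0.4, 5.7, -1.6]
width: 0.0089
```

```bash
python3 plan.py .528 .132 .166 .02
```

```text
t 4.1 p [0.5288 0.1772 0.1476] F [-0.4  5.7 -1.6] w 0.0089 q [ 0.15  0.31 -0.66  1.71  0.2   1.19 -2.1 ]
shift [-0.0017  0.0452 -0.0185] turn [-0.002 -0.001  0.   ] rows>= 1.0
```

Emit:
step_arm([
  [[0,0.013,-0.007],[0,0,0]],
  [[0,0.028,-0.013],[0,0,0]],
  [[0,0.045,-0.018],[0,0,0]],
  [[0,0.064,-0.02],[0,0,0]],
  [[0,0.084,-0.019],[0,0,0]],
])

```text
time: 4.6
ee_pos: [0.5302, 0.0929, 0.1679]
eef_rot: [1.0, 0.01, 0.001, -0.001]
ft_force: [-2.1, 3.4, 2.4]
width: 0.0091
```

```bash
python3 plan.py .528 .023 .134 .02
```

```text
t 4.6 p [0.5302 0.0929 0.1679] F [-2.1  3.4  2.4] w 0.0091 q [ 0.29  0.24 -0.62  1.74  0.14  1.21 -1.92]
shift [-0.0037  0.07    0.0338] turn [-0.002 -0.001  0.001] rows>= 1.6
```

Emit:
step_arm([
  [[0,0.019,0.005],[0,0,0]],
  [[0,0.038,0.012],[0,0,0]],
  [[0,0.055,0.021],[0,0,0]],
  [[0,0.07,0.034],[0,0,0]],
  [[0,0.083,0.048],[0,0,0]],
])

```text
time: 5.1
ee_pos: [0.5314, 0.0087, 0.1192]
eef_rot: [1.0, 0.01, 0.0, -0.001]
ft_force: [-2.1, 6.1, -1.4]
width: 0.009
```

```bash
python3 plan.py .531 -.015 .045 .02
```

```text
t 5.1 p [0.5314 0.0087 0.1192] F [-2.1  6.1 -1.4] w 0.009 q [ 0.4   0.26 -0.57  1.81  0.15  1.11 -1.77]
shift [-0.0009  0.0238  0.0741] turn [-0.002 -0.001  0.   ] rows>= 1.6
```

Emit:
step_arm([
  [[0,0.01,0.016],[0,0,0]],
  [[0,0.018,0.034],[0,0,0]],
  [[0,0.022,0.053],[0,0,0]],
  [[0,0.0235,0.067],[0,0,0]],
  [[0,0.0235,0.074],[0,0,0]],
])

```text
time: 5.6
ee_pos: [0.5329, -0.0141, 0.0455]
eef_rot: [1.0, 0.01, 0.001, -0.001]
ft_force: [-5.9, 4.7, 28.8]
width: 0.0089
```

```bash
python3 plan.py .531 -.015 .045 .02;  python3 - <<'E'
from h import *
c=r.camera("scene");cv2.imwrite("pics/s5.png",crop(c["pixels"],255,120,130,120,5))
c=r.camera("side");cv2.imwrite("pics/s5b.png",crop(c["pixels"],260,110,140,150,4))
E
```

```text
t 5.6 p [ 0.5329 -0.0141  0.0455] F [-5.9  4.7 28.8] w 0.0089 q [ 0.4   0.36 -0.53  1.87  0.21  0.97 -1.77]
shift [-0.002   0.0009  0.0005] turn [-0.003 -0.002  0.001] rows>= 0.0
```

View pics/s5.png

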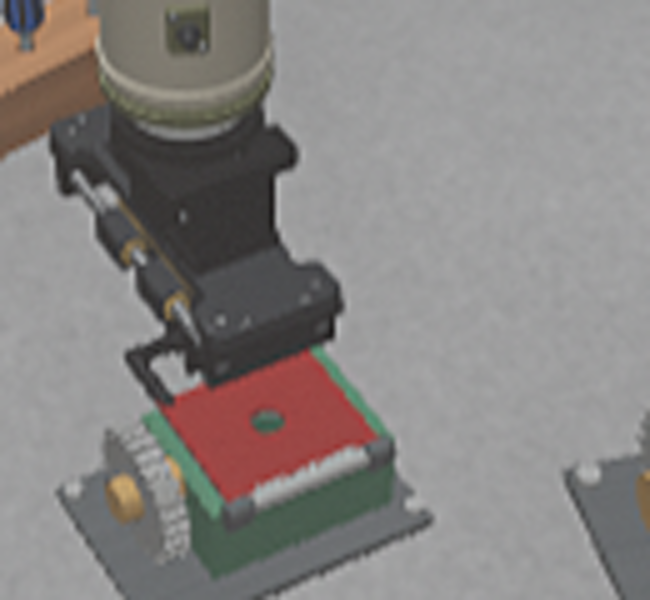

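View pics/s5b.png

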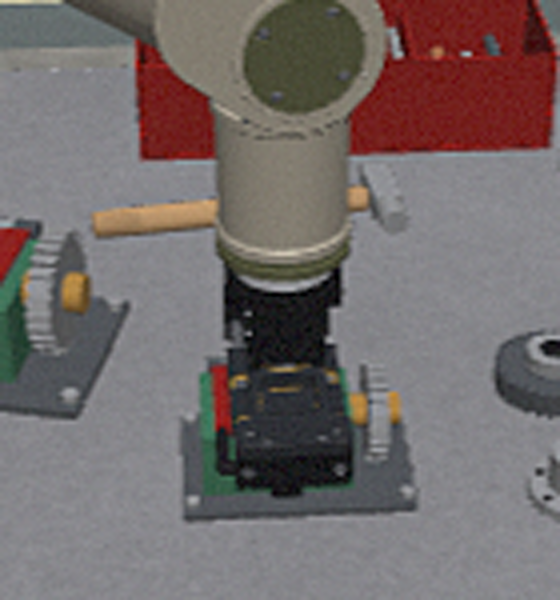

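The plate lies flat, red face up, and the 29 N reaction shows it against the stop. Releasing slightly and backing straight out.

Emit:
step_arm([
  [[0,0,-0.001],[0,0,0]],
  [[0,0,-0.001],[0,0,0]],
  [[0,0,-0.001],[0,0,0]],
], hand=0.5)

```text
time: 6.0
ee_pos: [0.5329, -0.015, 0.0461]
eef_rot: [1.0, 0.01, 0.001, -0.001]
ft_force: [0.1, 0.6, 0.3]
width: 0.0206
```

Emit:
step_arm([
  [[0,0,-0.015],[0,0,0]],
  [[0,0,-0.045],[0,0,0]],
  [[0,0,-0.09],[0,0,0]],
  [[0,0,-0.135],[0,0,0]],
  [[0,0,-0.175],[0,0,0]],
])

```text
time: 6.5
ee_pos: [0.5324, -0.0154, 0.2245]
eef_rot: [1.0, 0.01, 0.002, -0.001]
ft_force: [1.4, 0.5, -0.5]
width: 0.0215
```

```bash
python3 plan.py .46 -.25 .25 .225;  python3 - <<'E'
from h import *
c=r.camera("wrist");cv2.imwrite("pics/w6.png",c["pixels"])
E
```

```text
t 6.5 p [ 0.5324 -0.0154  0.2245] F [ 1.4  0.5 -0.5] w 0.0215 q [ 0.45  0.17 -0.56  1.68  0.09  1.31 -1.68]
shift [-0.0771  0.233  -0.0261] turn [-0.001 -0.004 -0.204] rows>= 4.9
```

View pics/w6.png

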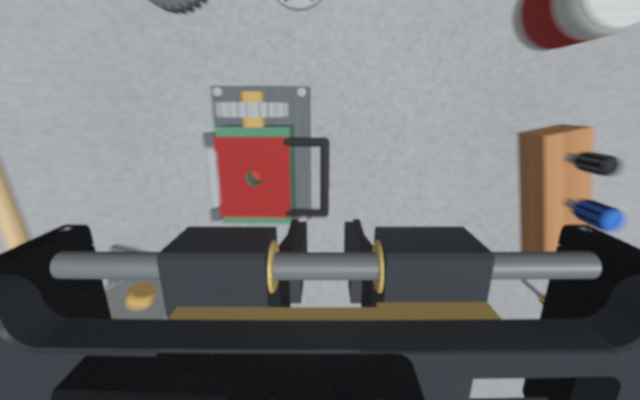

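The plate stays flat, with its red face at (254,178) and the hole over the bore. Measuring the hole and heading to the drift.

```bash
cat > hole.py <<'E'
from h import *
c=r.camera("wrist");im=c["pixels"];h=cv2.cvtColor(im,cv2.COLOR_BGR2HSV)
m=cv2.inRange(h,(0,120,60),(10,255,255))|cv2.inRange(h,(172,120,60),(180,255,255));m[225:]=0;m[:,400:]=0
cs=cv2.findContours(m,cv2.RETR_CCOMP,cv2.CHAIN_APPROX_NONE)[0]
cn=max(cs,key=cv2.contourArea);rc=cv2.minAreaRect(cn)
print("plate",rc, "ctr",np.round(onz(c,*rc[0],.066),4))
for p in cv2.boxPoints(rc): print(np.round(onz(c,*p,.066),4))
mm=np.zeros_like(m);cv2.drawContours(mm,[cv2.convexHull(cn)],-1,255,-1);mm=cv2.erode(mm,np.ones((9,9)))&~m
q=max(cv2.findContours(mm,0,1)[0],key=cv2.contourArea);x,y,w,hh=cv2.boundingRect(q)
print("hole",(x,y,w,hh),np.round(onz(c,x+w/2-.5,y+hh/2-.5,.066),4))
E
python3 hole.py;  python3 plan.py .46 -.25 .25 .225
```

```text
plate ((254.5, 177.5), (77.0, 73.0), 90.0) ctr [0.532  0.0646 0.066 ]
[0.5744 0.1028 0.066 ]
[0.5758 0.023  0.066 ]
[0.4867 0.0238 0.066 ]
[0.4849 0.1094 0.066 ]
hole (248, 172, 15, 15) [0.5302 0.0641 0.066 ]
t 6.6 p [ 0.5351 -0.0152  0.228 ] F [ 0.6  0.2 -0.2] w 0.0218 q [ 0.45  0.17 -0.56  1.68  0.09  1.31 -1.68]
shift [-0.0796  0.2332 -0.0231] turn [ 0.001 -0.012 -0.205] rows>= 4.9
```

Emit:
step_arm([
  [[-0.015,0.045,-0.005],[0,0,-0.04]],
  [[-0.03,0.09,-0.01],[0,0,-0.08]],
  [[-0.046,0.136,-0.015],[0,-0.005,-0.12]],
  [[-0.062,0.182,-0.02],[0,-0.01,-0.16]],
  [[-0.078,0.228,-0.023],[0,-0.01,-0.2]],
], hand=0)

```text
time: 7.1
ee_pos: [0.4604, -0.2466, 0.2508]
eef_rot: [0.994, 0.111, 0.001, 0.001]
ft_force: [1.2, 0.1, 0.8]
width: 0.0426
```

```bash
python3 plan.py .4515 -.3156 .2 .225
```

```text
t 7.1 p [ 0.4604 -0.2466  0.2508] F [1.2 0.1 0.8] w 0.0426 q [ 0.76  0.11 -0.38  1.67  0.04  1.36 -0.98]
shift [-0.024   0.0652  0.0508] turn [ 0.002 -0.002 -0.003] rows>= 1.7
```

Emit:
step_arm([
  [[-0.012,0.03,0.02],[0,0,0]],
  [[-0.024,0.065,0.04],[0,0,0]],
  [[-0.024,0.065,0.051],[0,0,0]],
  [[-0.024,0.065,0.051],[0,0,0]],
])

```text
time: 7.5
ee_pos: [0.4502, -0.3153, 0.1982]
eef_rot: [0.994, 0.11, 0.0, -0.001]
ft_force: [-0.0, 0.5, 0.1]
width: 0.0436
```

```bash
python3 plan.py .4515 -.3156 .08 .225;  python3 - <<'E'
from h import *
c=r.camera("side");cv2.imwrite("pics/s7.png",crop(c["pixels"],240,200,150,150,4))
p=r.read_state()["ee_pos"];print(proj(c,p))
c=r.camera("scene");cv2.imwrite("pics/s7b.png",crop(c["pixels"],220,40,130,130,4));print(proj(c,p))
E
```

```text
t 7.5 p [ 0.4502 -0.3153  0.1982] F [-0.   0.5  0.1] w 0.0436 q [ 0.82  0.2  -0.33  1.68  0.07  1.27 -0.87]
shift [0.0012 0.0007 0.1182] turn [-0.001 -0.    -0.004] rows>= 2.4
[298.43673058 267.22454   ]
[271.40908891  80.83686342]
```

View pics/s7.png

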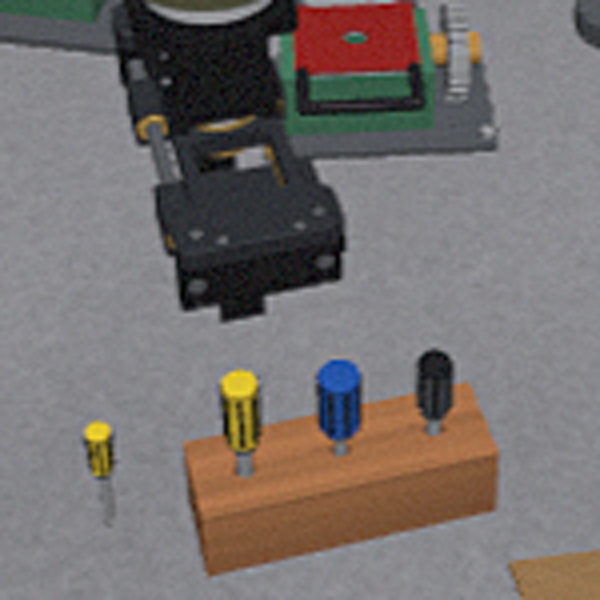

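View pics/s7b.png

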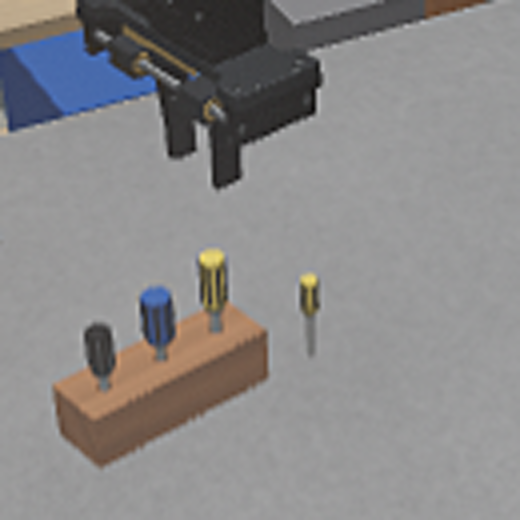

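Gripper above the yellow drift, well centred in both views. Descend to TCP z = 0.080.

Emit:
step_arm([
  [[0.001,0.001,0.03],[0,0,0]],
  [[0.001,0.001,0.06],[0,0,0]],
  [[0.001,0.001,0.085],[0,0,0]],
  [[0.001,0.001,0.105],[0,0,0]],
  [[0.001,0.001,0.118],[0,0,0]],
])

```text
time: 8.1
ee_pos: [0.4541, -0.3138, 0.0822]
eef_rot: [0.994, 0.113, 0.002, 0.0]
ft_force: [0.6, 0.1, 0.0]
width: 0.0435
```

Emit:
step_arm([
  [[0,0,0],[0,0,0]],
  [[0,0,0],[0,0,0]],
  [[0,0,0],[0,0,0]],
  [[0,0,0],[0,0,0]],
  [[0,0,0],[0,0,0]],
], hand=1, grip_force=40)

```text
time: 8.6
ee_pos: [0.4547, -0.3141, 0.0833]
eef_rot: [0.994, 0.113, 0.002, 0.001]
ft_force: [-0.6, 0.7, 5.1]
width: 0.0189
```

```bash
python3 plan.py .4515 -.3156 .2 .225;  python3 - <<'E'
from h import *
c=r.camera("side");cv2.imwrite("pics/s8.png",crop(c["pixels"],240,200,150,150,4))
E
```

```text
t 8.6 p [ 0.4547 -0.3141  0.0833] F [-0.6  0.7  5.1] w 0.0189 q [ 0.8   0.31 -0.33  1.8   0.11  1.04 -0.91]
shift [-0.003   0.001  -0.1167] turn [ 0.003 -0.004  0.001] rows>= 2.3
```

View pics/s8.png

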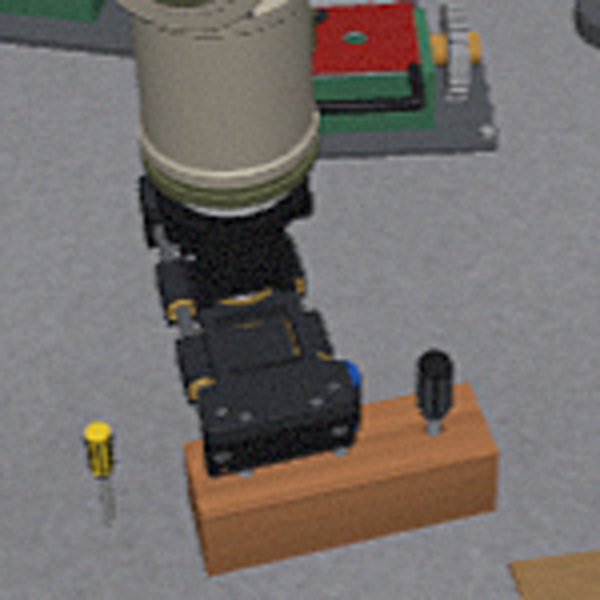

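Gripped at 18.9 mm. Lifting straight up.

Emit:
step_arm([
  [[0,0,-0.015],[0,0,0]],
  [[0,0,-0.035],[0,0,0]],
  [[0,0,-0.06],[0,0,0]],
  [[0,0,-0.095],[0,0,0]],
  [[0,0,-0.13],[0,0,0]],
])

```text
time: 9.15
ee_pos: [0.4537, -0.3137, 0.2153]
eef_rot: [0.994, 0.113, 0.002, 0.001]
ft_force: [0.7, -0.3, -1.1]
width: 0.0192
```

```bash
python3 plan.py .53 .0638 .215 .225;  python3 - <<'E'
from h import *
c=r.camera("side");cv2.imwrite("pics/s9.png",crop(c["pixels"],240,200,150,150,4))
c=r.camera("scene");cv2.imwrite("pics/s9b.png",crop(c["pixels"],220,40,130,130,4))
E
```

```text
t 9.15 p [ 0.4537 -0.3137  0.2153] F [ 0.7 -0.3 -1.1] w 0.0192 q [ 0.82  0.19 -0.33  1.66  0.06  1.3  -0.87]
shift [ 1.589e-01 -3.508e-01  2.000e-04] turn [ 0.002 -0.004  0.001] rows>= 7.7
```

View pics/s9.png

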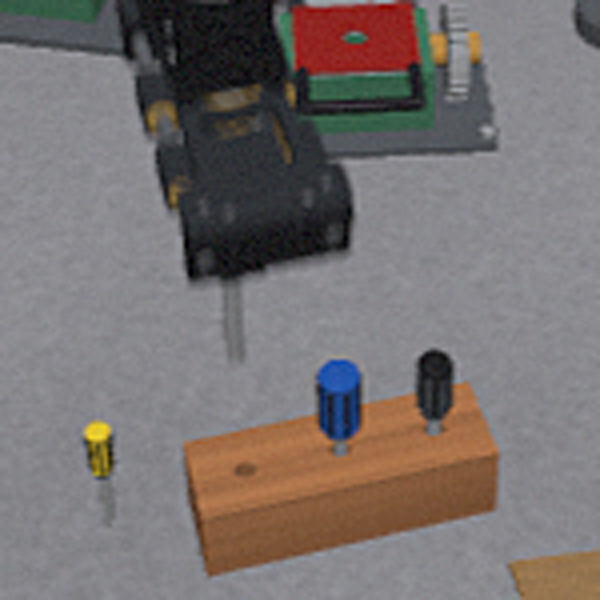

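View pics/s9b.png

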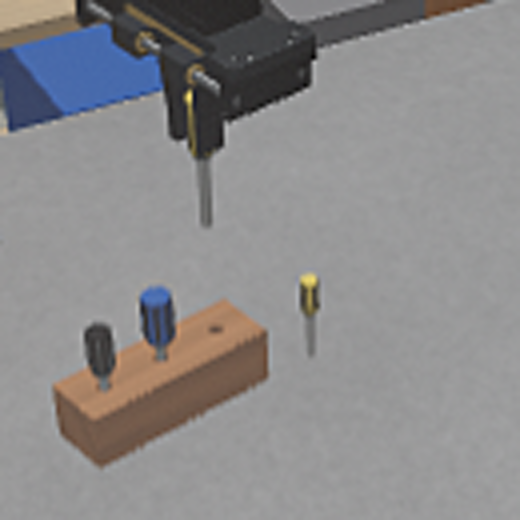

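Drift out and upright; bystanders unmoved. Carrying it over to the fixture.

Emit:
step_arm([
  [[0.018,-0.04,0],[0,0,0]],
  [[0.036,-0.08,0],[0,0,0]],
  [[0.055,-0.12,0],[0,0,0]],
  [[0.073,-0.16,0],[0,0,0]],
  [[0.091,-0.2,0],[0,0,0]],
])

```text
time: 9.75
ee_pos: [0.4998, -0.0979, 0.2187]
eef_rot: [0.994, 0.113, 0.005, 0.004]
ft_force: [1.0, 0.1, -1.7]
width: 0.0188
```

```bash
python3 plan.py .533 .0645 .18 .225
```

```text
t 9.75 p [ 0.4998 -0.0979  0.2187] F [ 1.   0.1 -1.7] w 0.0188 q [ 0.58  0.1  -0.51  1.76  0.06  1.28 -1.29]
shift [ 0.0683 -0.1512  0.038 ] turn [ 0.009 -0.01   0.001] rows>= 3.4
```

Emit:
step_arm([
  [[0.018,-0.04,0.005],[0.003,-0.003,0]],
  [[0.036,-0.08,0.012],[0.006,-0.006,0]],
  [[0.055,-0.12,0.025],[0.009,-0.01,0]],
  [[0.068,-0.151,0.038],[0.009,-0.01,0]],
  [[0.068,-0.151,0.038],[0.009,-0.01,0]],
])

```text
time: 10.25
ee_pos: [0.5313, 0.0698, 0.1785]
eef_rot: [0.993, 0.116, -0.001, -0.001]
ft_force: [-0.4, -0.7, -1.2]
width: 0.019
```

Emit:
step_arm([
  [[0,0,0],[0,0,0]],
  [[0,0,0],[0,0,0]],
])

```text
time: 10.45
ee_pos: [0.5311, 0.0696, 0.1786]
eef_rot: [0.993, 0.116, -0.002, -0.001]
ft_force: [0.7, -0.6, -0.4]
width: 0.0191
```

```bash
python3 plan.py .533 .0645 .18 .225;  python3 - <<'E'
from h import *
p=r.read_state()["ee_pos"];t=p+[-.003,-.001,-.0733]
c=r.camera("side");cv2.imwrite("pics/s10.png",crop(c["pixels"],290,150,90,90,7));print(proj(c,t),proj(c,[.53,.0638,.066]))
c=r.camera("scene");cv2.imwrite("pics/s10b.png",crop(c["pixels"],265,150,90,90,7));print(proj(c,t),proj(c,[.53,.0638,.066]))
E
```

```text
t 10.45 p [0.5311 0.0696 0.1786] F [ 0.7 -0.6 -0.4] w 0.0191 q [ 0.35  0.23 -0.64  1.73  0.14  1.24 -1.66]
shift [ 0.0007  0.0054 -0.0014] turn [-0.003  0.003  0.008] rows>= 0.1
[328.26080394 196.00092337] [329.11170828 207.96686948]
[310.18328842 193.56139805] [308.66280978 202.93732722]
```

View pics/s10.png

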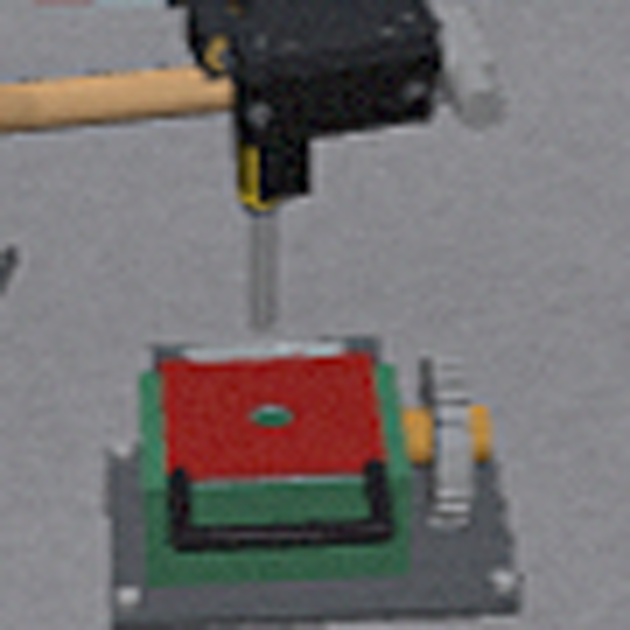

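View pics/s10b.png

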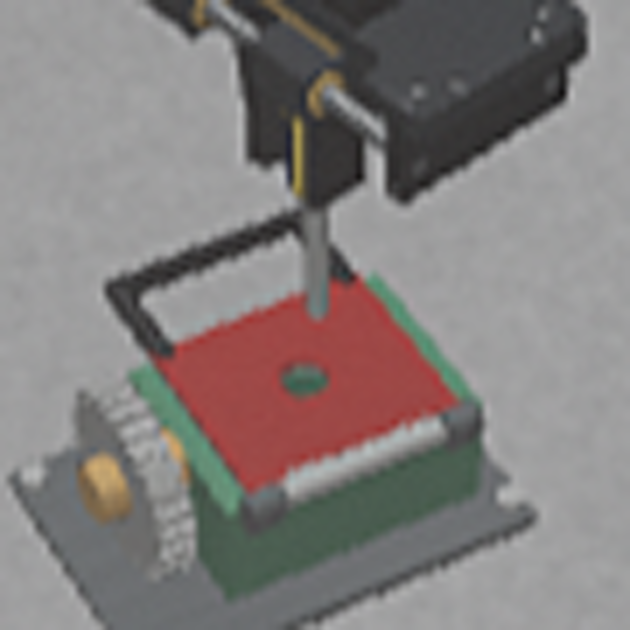

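The tip is at crop pixel (262,327) in side and (318,316) in scene. The hole is at (271,417) and (304,380). Triangulating both the same way.

Run:
```python
from h import *
S=r.camera("scene");D=r.camera("side")
f=lambda p,x0,y0,s=7:((p[0]+.5)/s-.5+x0,(p[1]+.5)/s-.5+y0)
s=lambda *p:f(p,265,150);d=lambda *p:f(p,290,150)
for n,a,b in [("tip",s(318,314),d(262,325)),("hole",s(304,380),d(271,417)),("shank top",s(314,212),d(263,212))]:
    print(n,tri(S,a,D,b))
z=.105
print("tip@z",onz(S,*s(318,314),z),onz(D,*d(262,325),z));print("hole",onz(S,*s(304,380),.066),onz(D,*d(271,417),.066))
```

```text
tip (array([0.52676006, 0.06972035, 0.10367388]), np.float64(0.004709385235360168))
hole (array([0.52933798, 0.06263801, 0.06194309]), np.float64(0.0038240320336208134))
shank top (array([0.52831379, 0.07053521, 0.15804811]), np.float64(0.005824633603594737))
tip@z [0.52985824 0.07083083 0.105     ] [0.52450119 0.06917666 0.105     ]
hole [0.53309528 0.06585625 0.066     ] [0.52734433 0.0582188  0.066     ]
```

Emit:
step_arm([
  [[0.001,0.004,0.005],[0,0,0]],
  [[0.001,0.007,0.015],[0,0,0]],
  [[0.001,0.007,0.028],[0,0,0]],
  [[0.001,0.007,0.028],[0,0,0]],
])

```text
time: 11.05
ee_pos: [0.5326, 0.0617, 0.1483]
eef_rot: [0.993, 0.115, -0.003, -0.001]
ft_force: [0.2, 0.6, -0.9]
width: 0.0193
```

```bash
python3 plan.py .533 .0645 .15 .225;  python3 - <<'E'
from h import *
c=r.camera("side");cv2.imwrite("pics/s11.png",crop(c["pixels"],290,150,90,90,7))
c=r.camera("scene");cv2.imwrite("pics/s11b.png",crop(c["pixels"],265,150,90,90,7))
E
```

```text
t 11.05 p [0.5326 0.0617 0.1483] F [ 0.2  0.6 -0.9] w 0.0193 q [ 0.35  0.26 -0.63  1.76  0.16  1.18 -1.66]
shift [ 0.001  -0.0027 -0.0017] turn [-0.003  0.006  0.006] rows>= 0.1
```

View pics/s11.png

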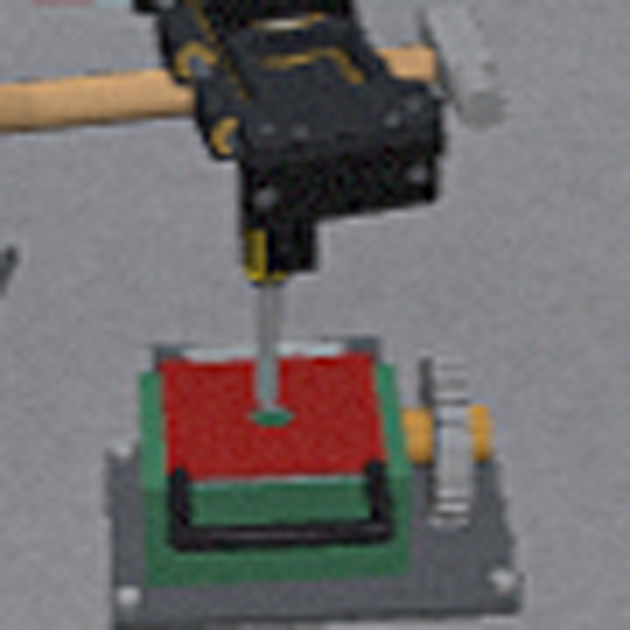

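View pics/s11b.png

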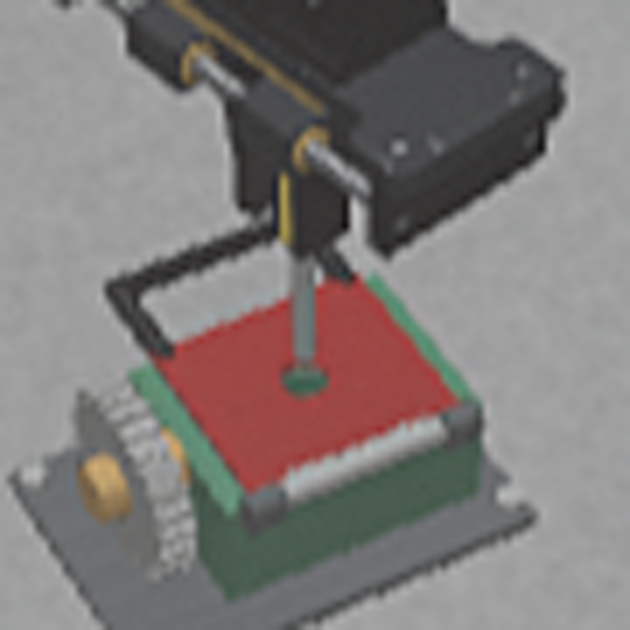

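Run:
```python
from h import *
S=r.camera("scene");D=r.camera("side")
f=lambda p,x0,y0,s=7:((p[0]+.5)/s-.5+x0,(p[1]+.5)/s-.5+y0)
s=lambda *p:f(p,265,150);d=lambda *p:f(p,290,150)
for n,a,b in [("tip",s(304,367),d(266,405)),("hole",s(304,380),d(271,417))]:
    print(n,tri(S,a,D,b))
for i,(c,n) in enumerate([(S,"scene"),(D,"side")]):
    x0,y0=[(292,195),(314,195)][i]
    cv2.imwrite(f"pics/z{n}.png",crop(c["pixels"],x0,y0,32,20,20))
```

```text
tip (array([0.52809135, 0.06199139, 0.06838612]), np.float64(0.0054925826086830104))
hole (array([0.52933798, 0.06263801, 0.06194309]), np.float64(0.0038240320336208134))
```

View pics/zscene.png

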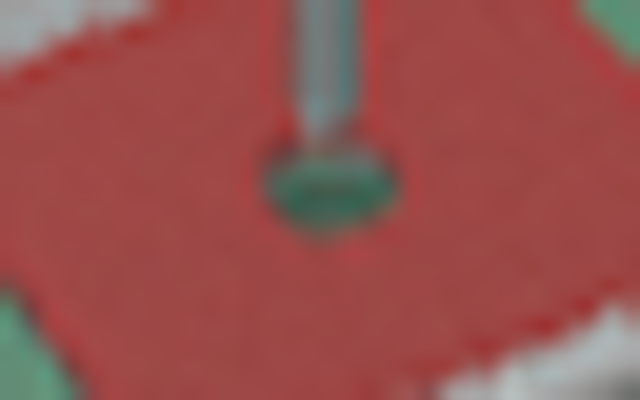

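View pics/zside.png

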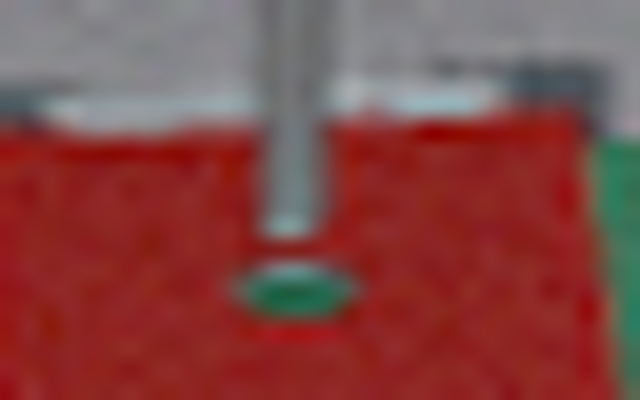

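Run:
```python
from h import *
S=r.camera("scene");D=r.camera("side")
f=lambda p,x0,y0,s=20:((p[0]+.5)/s-.5+x0,(p[1]+.5)/s-.5+y0)
s=lambda *p:f(p,292,195);d=lambda *p:f(p,314,195)
t=tri(S,s(328,130),D,d(292,222));h=tri(S,s(332,190),D,d(297,292))
print(t,h,t[0]-h[0])
```

```text
(array([0.52944428, 0.06335109, 0.07396534]), np.float64(0.004722342555695364)) (array([0.52943306, 0.06313004, 0.06170593]), np.float64(0.003438054583005856)) [1.12224766e-05 2.21046183e-04 1.22594099e-02]
```

The tip is centred over the hole to within about 1 mm. Descending through it.

Emit:
step_arm([
  [[0,0,0.007],[0,0,0]],
  [[0,0,0.014],[0,0,0]],
  [[0,0,0.021],[0,0,0]],
  [[0,0,0.028],[0,0,0]],
  [[0,0,0.034],[0,0,0]],
])

```text
time: 11.85
ee_pos: [0.5339, 0.0624, 0.1163]
eef_rot: [0.993, 0.115, -0.001, -0.001]
ft_force: [-0.3, 0.1, -0.2]
width: 0.0192
```

```bash
python3 plan.py .5325 .0617 .104 .23
```

```text
t 11.85 p [0.5339 0.0624 0.1163] F [-0.3  0.1 -0.2] w 0.0192 q [ 0.34  0.29 -0.62  1.79  0.19  1.12 -1.68]
shift [-0.0015  0.0004  0.0123] turn [-0.003  0.002  0.001] rows>= 0.2
```

No side force, so it went freely through the hole. Pressing on slowly.

Emit:
step_arm([
  [[-0.001,0,0.003],[0,0,0]],
  [[-0.001,0,0.006],[0,0,0]],
  [[-0.001,0,0.009],[0,0,0]],
  [[-0.001,0,0.011],[0,0,0]],
  [[-0.001,0,0.012],[0,0,0]],
])

```text
time: 12.35
ee_pos: [0.5331, 0.0623, 0.1046]
eef_rot: [0.993, 0.116, -0.001, -0.001]
ft_force: [-1.6, 0.3, 4.0]
width: 0.0189
```

```bash
python3 plan.py .5325 .0617 .101 .23
```

```text
t 12.35 p [0.5331 0.0623 0.1046] F [-1.6  0.3  4. ] w 0.0189 q [ 0.34  0.3  -0.62  1.81  0.19  1.09 -1.69]
shift [-0.0008  0.0005  0.0036] turn [-0.002  0.002  0.002] rows>= 0.1
```

Emit:
step_arm([
  [[0,0,0.002],[0,0,0]],
  [[0,0,0.003],[0,0,0]],
  [[0,0,0.004],[0,0,0]],
  [[0,0,0.004],[0,0,0]],
])

```text
time: 12.75
ee_pos: [0.5348, 0.0627, 0.1029]
eef_rot: [0.993, 0.116, 0.001, -0.001]
ft_force: [-3.3, -0.1, 20.1]
width: 0.019
```

```bash
python3 plan.py .5325 .0617 .099 .23
```

```text
t 12.75 p [0.5348 0.0627 0.1029] F [-3.3 -0.1 20.1] w 0.019 q [ 0.34  0.31 -0.62  1.81  0.2   1.09 -1.69]
shift [-0.0025  0.0005  0.0038] turn [-0.002 -0.002  0.002] rows>= 0.1
```

Force rose sharply to 20 N with the tip at z ≈ 0.030, which is the expected bottom stop. I'll tighten the grip, ease off slightly and check that it holds.

Emit:
step_arm([
  [[-0.001,0,0.001],[0,0,0]],
  [[-0.001,0,0.001],[0,0,0]],
  [[-0.001,0,0.001],[0,0,0]],
  [[-0.001,0,0.001],[0,0,0]],
  [[-0.001,0,0.001],[0,0,0]],
], grip_force=55)

```text
time: 13.25
ee_pos: [0.5345, 0.0626, 0.1031]
eef_rot: [0.993, 0.115, 0.002, -0.001]
ft_force: [-3.6, -0.4, 12.9]
width: 0.0185
```

Emit:
step_arm([
  [[0,0,0.001],[0,0,0]],
  [[0,0,0.001],[0,0,0]],
  [[0,0,0.001],[0,0,0]],
  [[0,0,0.001],[0,0,0]],
  [[0,0,0.001],[0,0,0]],
])

```text
time: 13.75
ee_pos: [0.5348, 0.0628, 0.103]
eef_rot: [0.993, 0.115, 0.002, -0.001]
ft_force: [-4.1, -0.7, 13.4]
width: 0.019
```

```bash
python3 plan.py .5325 .0617 .099 .23;  python3 - <<'E'
from h import *
c=r.camera("side");cv2.imwrite("pics/s12.png",crop(c["pixels"],230,150,190,190,3))
c=r.camera("scene");cv2.imwrite("pics/s12b.png",crop(c["pixels"],210,80,190,190,3))
for i in range(4):
    r.camera("side");s=r.read_state();print(np.round(s["ee_pos"],4),np.round(s["ft_force"],1))
E
```

```text
t 13.75 p [0.5348 0.0628 0.103 ] F [-4.1 -0.7 13.4] w 0.019 q [ 0.34  0.3  -0.62  1.81  0.2   1.08 -1.69]
shift [-0.0025  0.0005  0.004 ] turn [-0.001 -0.004  0.002] rows>= 0.1
[0.5348 0.0628 0.1031] [-4.3 -0.2 12.1]
[0.5348 0.0628 0.103 ] [-5.2 -0.2 12.8]
[0.5348 0.0628 0.1031] [-5.3  0.2 12.9]
[0.5348 0.0628 0.1031] [-4.8 -0.8 13.3]
```

View pics/s12.png

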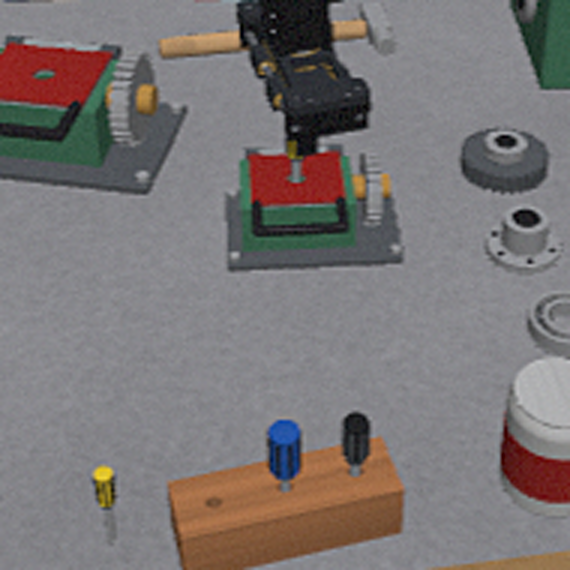

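View pics/s12b.png

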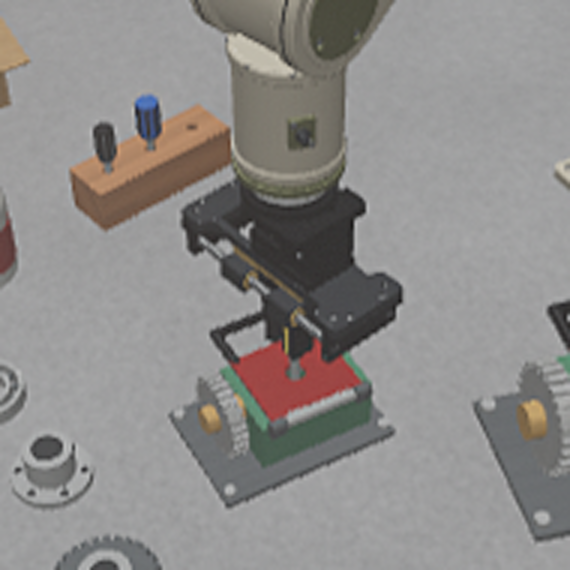

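The drift is upright through the hole and bottomed with a steady 13 N (6 N is needed). The plate is flat and the bystanders look unmoved. Handing in.

Run:
```python
from h import *
print(r.close_job());s=r.read_state();print(s["time"],s["ee_pos"],s["ft_force"],s["width"])
```

```text
the job is handed in; nothing more can be done
None
the job is handed in; nothing more can be done
```

I handed the job in at about 14 s of the 67 s allowed. The plate was closed and the drift was holding the plunger down; the hand-in reported no verdict, as expected.

- **Plate:** I gripped the handle bar of the smaller fixture's plate, turned it over along its arc and pressed it onto its stop, where the reaction was 29 N. Pictures afterwards show it flat with the red side up.
- **Drift:** I took the larger yellow-handled drift from the tool block and lowered it through the plate's hole with almost no side force. I then pressed the plunger to its stop: the force rose sharply to 20 N with the tip computed at z ≈ 30 mm. I eased off to a steady 13 N, against the 6 N needed to hold it down. The drift was upright and gripped at 55 N.
- **Other tools and parts:** the punch, driver, small yellow look-alike, gear, bearing, flange, tin and hammer look unmoved in the last pictures, though some were only partly in frame.

**What disagreed or could not be checked:**
- The scene and side cameras disagreed by about 4–7 mm on positions. I averaged them and used the offset of tip from hole.
- A steady side force of about 4–5 N in x remained at the end, so the shank probably leans lightly on the bore wall. The bore limits that offset to about 4.5 mm, inside the 8 mm allowed.
- The plunger's travel could not be seen directly. I judged it from the tip height and the force.
- No state could be read after the hand-in, so the final second is unconfirmed.

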